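# Bleed the bike air canister through its valve

### The arm

A 7-joint arm with a two-finger parallel gripper is mounted at the origin on the work surface. World frame = base frame: x ahead of the robot, y to its left, z up, the work surface at z = 0. Lengths are in m, angles in rad, forces in N, time in s.
With the tool pointing down it reaches from about 0.425 to 0.925 m from the base axis. Payload 6.8 kg.
Tool frame: the origin (TCP) lies midway between the tips of the shut fingers; the grasp point (between the pads) lies 19 mm behind it; z points along the fingers, y is the direction in which the jaws open and shut (so a half turn about z gives the same grasp; the last joint's range is limited). The gripper opens to 85 mm and grips with 20 to 120 N. Pads are 22 mm wide; open, the fingers measure 114 mm over their backs; the gripper's body (76 mm by 85 mm) begins 54 mm behind the grasp point. The pads swing forward as they close: fully open they stand 13 mm farther back than shut.
Start: joints at [-1.248, 0.477, 0.022, 1.555, -0.011, 1.109, -0.083], TCP at [0.282, 0.613, 0.231] pointing down, gripper open.
Joint ranges: [-2.96, 2.96], [-0.34, 2.1], [-1.41, 1.46], [0.24, 2.44], [-1.37, 4.51], [0.17, 1.92], [-2.96, 2.96]. Speed limits (rad/s): [2.39, 2.39, 3.14, 3.14, 3.14, 3.14, 3.14].

### API

Orientations are given as a unit quaternion [w, x, y, z].
In Python, from station import bot gives the robot as it stands.
- The arm moves only by the shell command python3 -m jog 'ROWS' [FORCE]. ROWS is JSON, a list of rows, each a list of 3 entries, a list of its own where there are three numbers: the shift along the tool's x, y, z in mm, then the turn, a rotation vector about the tool's x, y, z in degrees, then the closure, from -1 (fully open) to 1 (shut). A call has 1 to 12 rows; each row shifts and turns the commanded pose from where the row before left it, along the tool's axes as they then stand; what a row does not reach is not made up. A row lasts 1/8 s, in which the tool goes at most 62.5 mm and 10.7 degrees, less where a joint would pass 70% of its speed; a pose out of reach is approached as far as the arm can. A call is refused whole if a number of a shift passes 62.5 or a number of a turn 10.7, either way. A call with a gripper value outside its range is refused whole. The fingers move at their own pace and stop on an object; FORCE is the grip in N (left out, the last holds). Time passes only in rows, so rows that do not move let the fingers close. It gives the time, the measured TCP pose, the force and the opening at its end, in the units of the state.
- bot.get_obs(): the state, without advancing time (a new reading comes with each control period).
- bot.read_camera(name): name is "side" or "top" or "wrist"; returns (picture, depth): 480x640x3 uint8, red, green, blue; 480x640 float32, m along the optical axis (not along the pixel's ray), 0 where there is no reading.
- bot.camera_info(name): a dict with "fx", "fy", "cx", "cy" (pixels), "world_from_camera" (4x4, takes a point from camera to world coordinates); the wrist camera has in their place "mount" (4x4, takes a point from camera to tool coordinates, whose origin is the TCP and whose axes are the flange's). Camera axes: x right, y up, looking along -z (the intrinsics and any distortion apply to the point x, -y, -z); pixel columns grow to the right and rows downward; lengths in m; the calibration is good to about 2 mm. A picture is of the moment at which its call begins: read the wrist's pose just before it. camera_info takes no time and is no camera call.
- bot.hand_in(): hands the job in, once; it reports no verdict.
Trained networks look in the newest picture that a camera, given by its name, has taken for a name from the list of things; names that differ only in an ending like _2 or _b are one class to them, and where a whole thing is asked for, a point or a joint stands for the part that bears it (a point fixed in the world has none). Each returns a list of dicts, best first, with "score" (0 to 1); they miss things now and then, are a little off and sometimes report something else, mostly with a low value. They report only what shows in the picture. A call takes as long as a camera call.
- bot.find_in(camera, thing): "xy" ([column, row] as shares, 0 to 1, of the picture: columns of its width, rows of its height, amid what is visible of it).
- bot.cut_out(camera, thing): "pixels" (480x640 bool, what is visible of it) and "xy" ([column, row] as shares, 0 to 1, of the picture: columns of its width, rows of its height, amid what is visible of it).
- bot.landmark_of(camera, thing): "xy" ([column, row] as shares, 0 to 1, of the picture: columns of its width, rows of its height: a listed point, or the origin of a listed thing).
The state is a dict: "t": time; "q": joint angles; "joint_vel": joint speeds; "joint_torque": joint torques, N m; "eef_pos": TCP position; "tool_rot": TCP orientation; "contact_force": force on the tool from outside, world axes, zero at the start; "torque": the same for the moment, N m; "gripper_width": opening from 0.0 (shut) to 1.0 (fully open).
Only numpy, scipy, OpenCV 4.12 (cv2) and the standard library are available. Lean on these libraries where they do the work, as an engineer would, in place of code of your own. Each camera call takes 0.05 s, during which the arm holds its last target.

### The job

Let the air out of the green canister before it is put away: unscrew the tiny knurled lock nut on its valve all the way, to its stop or nearly so, then press the freed valve tip gently straight down from above, about three quarters of its travel, and hold it down for a good second. Then let it spring back up and leave the valve open, without bending the tip or disturbing the other things on the shelf.

Things in the scene. Friction and masses are not known exactly. Their poses are not given: they have to be found in the camera images.
- canister: Green air canister, 64 mm wide, clamped upright in a black dock (plate 130 x 130 x 18 mm) fixed to the shelf. Origin: on the shelf, on its upright axis, z up. The shoulder narrows from 64 mm at z = 122 mm to 24 mm at the top, z = 152 mm. The valve stands on this axis: steel stem 8 mm wide, then brass knurled nut (12 mm wide, 12 mm tall), then brass tip, a pin 6 mm wide, flat on top.
- canister_top (a point): Centre of the canister's top, 152 mm above its origin. The stem is screwed in by an unknown amount each time, up to 14 mm, not in the readings; find it by touch. With the nut down, the nut's underside is 178 to 192 mm above the shelf, its top 12 mm higher and the top of the tip another 12 mm higher (202 to 216 mm). The tip keeps its height as the nut climbs along it by up to 4 mm.
- nut (a joint): Turn of the knurled nut, rad. 0 = screwed down; grows as it is unscrewed (anticlockwise seen from above). It starts between 0 and 0.6; its end stop is at 3.6, where it stays on the pin. It climbs 1.11 mm per rad (steep thread), takes about 0.035 N m to turn and stays where it is left.
- core (a joint): How far the tip is pressed down, m; 0 = up (shut). It starts to move at about 3 N, takes 1 N more per mm and springs back by itself. It goes down only about as far as the nut has been unscrewed (1.11 mm per rad), 4 mm at most; the nut rides with it. More than 15 N bends the tip.
- key_bowl: Blue glazed key bowl, 120 mm wide, 50 mm high; a bystander: leave it alone. Origin: centre of its underside, z up.
- bike_light: Red plastic bike light, 44 x 32 x 30 mm; a bystander: leave it alone. Origin: centre of its underside, z up.
- keys: Aluminium carabiner with two keys, about 90 mm long, lying flat, 8 mm high; a bystander: leave it alone. Origin: centre of its underside, z up.
- glasses: Folded black reading glasses, 130 mm wide, 40 mm high; a bystander: leave it alone. Origin: centre of its underside, z up.
- dust_cap: Black plastic valve dust cap, 12 mm wide, 18 mm high, already taken off; a bystander: leave it alone. Origin: centre of its underside, z up.
- tyre_lever: Blue plastic tyre lever, 115 x 18 x 7 mm; a bystander: leave it alone. Origin: centre of its underside, z up.
- mini_pump: Black mini pump with aluminium rod, 180 mm long, 27 mm high, lying down; a bystander: leave it alone. Origin: centre of its underside, z up.

How it is judged:
By the outcome, as a careful person would: the job done as asked, in the order asked, and still so for the second after the job is handed in, with the robot touching nothing.
It also fails if it takes over 64 s, if anything falls off the work surface, if the arm or the gripper's body presses on something with over 40 N, if the wrist force passes 120 N, or if a joint passes its speed limit or range.

## Working session

There is one attempt and no reset: what is moved stays moved. The work goes in short steps, Python scripts to look and compute and a shell command to move; the robot and the scene stay as the last step left them, time stands still between calls to the robot, and variables do not carry over. Pictures are saved under pics/ and viewed, and the job is handed in when it is done.

```bash
ls; mkdir -p pics; cat > h.py <<'E'
import numpy as np, cv2
from station import bot
from scipy.spatial.transform import Rotation as R
def obs(): return bot.get_obs()
def wfc(cam,o=None):
    i=bot.camera_info(cam)
    if 'world_from_camera' in i: return i,np.array(i['world_from_camera'])
    T=np.eye(4);q=o['tool_rot'];T[:3,:3]=R.from_quat([q[1],q[2],q[3],q[0]]).as_matrix();T[:3,3]=o['eef_pos']
    return i,T@np.array(i['mount'])
def pt(cam,u,v,d,o=None):
    i,T=wfc(cam,o)
    return (T@np.array([(u-i['cx'])/i['fx']*d,-(v-i['cy'])/i['fy']*d,-d,1]))[:3]
def proj(cam,p,o=None):
    i,T=wfc(cam,o); c=np.linalg.inv(T)@np.r_[p,1]; return i['cx']+i['fx']*c[0]/-c[2], i['cy']+i['fy']*-c[1]/-c[2]
def shot(cam,name):
    o=obs();p,d=bot.read_camera(cam); cv2.imwrite(f'pics/{name}.png',p[:,:,::-1]); np.save(f'pics/{name}_d.npy',d); return o,p,d
def st():
    o=obs();q=o['tool_rot'];M=R.from_quat([q[1],q[2],q[3],q[0]]).as_matrix()
    print('t',round(o['t'],2),'p',np.round(np.array(o['eef_pos'])*1000,1),'F',np.round(o['contact_force'],2),'T',np.round(o['torque'],3),'g',round(o['gripper_width'],3),'q',np.round(o['q'],3));print(np.round(M,4).tolist())
E
python3 - <<'E'
from h import *
st()
for c in ['side','top','wrist']:
    o,p,d=shot(c,c+'0'); i=bot.camera_info(c); print(c,{k:(np.round(v,3).tolist()) for k,v in i.items()})
    for th in ['canister','canister_top','nut','core']:
        for f in (bot.landmark_of,):
            try:
                r=f(c,th); print(th,[(np.round(np.array(x['xy'])*[640,480],1).tolist(),round(x['score'],2)) for x in r[:2]])
            except Exception as e: print(th,e)
st()
E
```

```text
pics
t 0.0 p [281.7 612.8 230.3] F [ 0.55 -0.32 -0.61] T [ 0.014 -0.056  0.011] g 0.999 q [-1.248  0.478  0.022  1.556 -0.011  1.109 -0.083]
[[-0.9086, 0.4176, -0.0006], [0.4176, 0.9086, -0.0018], [-0.0002, -0.0019, -1.0]]
side {'fx': 483.318, 'fy': 483.318, 'cx': 321.013, 'cy': 242.71, 'world_from_camera': [[0.817, 0.342, -0.463, 0.05], [-0.576, 0.473, -0.667, -0.674], [-0.009, 0.812, 0.583, 0.702], [0.0, 0.0, 0.0, 1.0]]}
canister [([331.2, 316.7], 0.98)]
canister_top [([332.1, 257.8], 0.86)]
nut it knows: bike_light, canister, canister_top, dust_cap, glasses, key_bowl, keys, mini_pump, tyre_lever
core it knows: bike_light, canister, canister_top, dust_cap, glasses, key_bowl, keys, mini_pump, tyre_lever
top {'fx': 525.911, 'fy': 525.911, 'cx': 319.922, 'cy': 233.926, 'world_from_camera': [[-0.015, 0.999, -0.05, 0.472], [-1.0, -0.016, -0.011, -0.018], [-0.011, 0.05, 0.999, 1.172], [0.0, 0.0, 0.0, 1.0]]}
canister [([359.5, 260.5], 0.98)]
canister_top [([370.1, 256.7], 0.59)]
nut it knows: bike_light, canister, canister_top, dust_cap, glasses, key_bowl, keys, mini_pump, tyre_lever
core it knows: bike_light, canister, canister_top, dust_cap, glasses, key_bowl, keys, mini_pump, tyre_lever
wrist {'fx': 341.638, 'fy': 341.638, 'cx': 320.172, 'cy': 232.602, 'mount': [[-0.001, 0.95, 0.313, 0.082], [1.0, 0.001, -0.001, 0.001], [-0.001, 0.313, -0.95, -0.142], [0.0, 0.0, 0.0, 1.0]]}
canister []
canister_top []
nut it knows: bike_light, canister, canister_top, dust_cap, glasses, key_bowl, keys, mini_pump, tyre_lever
core it knows: bike_light, canister, canister_top, dust_cap, glasses, key_bowl, keys, mini_pump, tyre_lever
t 0.45 p [281.8 613.3 231.2] F [-1.11 -1.04  0.28] T [-0.    -0.033  0.008] g 0.997 q [-1.248  0.477  0.022  1.555 -0.012  1.109 -0.083]
[[-0.9086, 0.4176, -0.0001], [0.4176, 0.9086, -0.0001], [0.0, -0.0001, -1.0]]
```

View pics/side0.png

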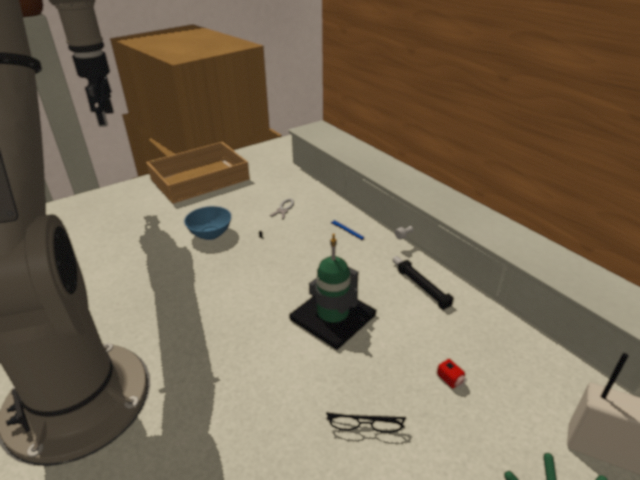

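View pics/top0.png

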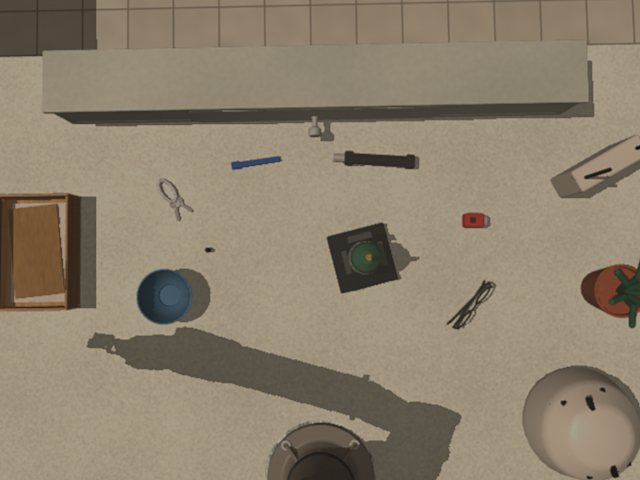

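```bash
python3 - <<'E'
from h import *
def ray(cam,u,v):
    i,T=wfc(cam); d=T[:3,:3]@np.array([(u-i['cx'])/i['fx'],-(v-i['cy'])/i['fy'],-1]); return T[:3,3],d
def atz(cam,u,v,z):
    o,d=ray(cam,u,v); return o+d*(z-o[2])/d[2]
print(atz('side',331.2,316.7,0),atz('side',332.1,257.8,.152))
print(atz('top',359.5,260.5,0),atz('top',370.1,256.7,.152))
for c,a in (('side',(240,180,440,360)),('top',(300,180,440,330))):
    im=cv2.imread(f'pics/{c}0.png'); x0,y0,x1,y1=a
    cv2.imwrite(f'pics/{c}0c.png',cv2.resize(im[y0:y1,x0:x1],None,fx=4,fy=4,interpolation=cv2.INTER_CUBIC)[:600,:800])
E
```

```text
[ 0.47456247 -0.09590795  0.        ] [ 0.47578743 -0.09630275  0.152     ]
[ 0.47006956 -0.09313118  0.        ] [ 0.47728679 -0.10407731  0.152     ]
```

View crops.

View pics/side0c.png

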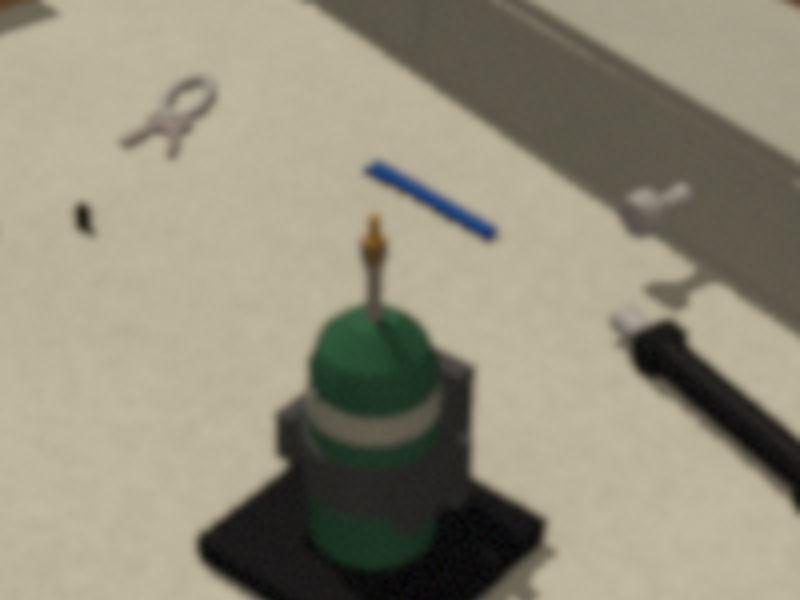

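View pics/top0c.png

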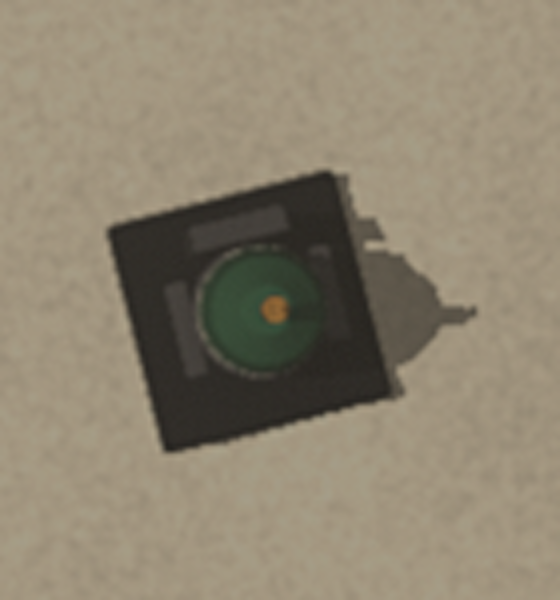

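```bash
cat >> h.py <<'E'
def ray(cam,u,v,o=None):
    i,T=wfc(cam,o); d=T[:3,:3]@np.array([(u-i['cx'])/i['fx'],-(v-i['cy'])/i['fy'],-1]); return T[:3,3],d/np.linalg.norm(d)
def tri(rs):
    A=np.zeros((3,3));b=np.zeros(3)
    for o,d in rs: P=np.eye(3)-np.outer(d,d);A+=P;b+=P@o
    x=np.linalg.solve(A,b); return x,[round(1000*float(np.linalg.norm((np.eye(3)-np.outer(d,d))@(x-o))),2) for o,d in rs]
E
python3 - <<'E'
from h import *
print(tri([ray('side',333.5,234.5),ray('top',368.75,257.5)]))
print(tri([ray('side',333.3,240.5),ray('top',368.75,257.5)]))
for z in (.2,.21): 
  for c in ((368.75,257.5),):
    o,d=ray('top',*c); print(o+d*(z-o[2])/d[2])
# current joint reach to target
print(np.hypot(.474,.096), np.hypot(.2817,.613))
for z in (.178,.19,.202,.216,.152): print(z,proj('side',[.474,-.097,z]),proj('top',[.474,-.097,z]))
E
```

```text
(array([ 0.47639024, -0.09766628,  0.20546001]), [1.01, 1.01])
(array([ 0.47605548, -0.09842741,  0.19278294]), [0.54, 0.54])
[ 0.47557912 -0.09753078  0.2       ]
[ 0.47553719 -0.09671698  0.21      ]
0.48362382075327925 0.6746287052890649
0.178 (np.float64(331.59739300621646), np.float64(247.09196398909032)) (np.float64(367.53568286017276), np.float64(258.4059804626159))
0.19 (np.float64(331.6205250977556), np.float64(241.77669265037377)) (np.float64(368.04494426794116), np.float64(258.38200979986493))
0.202 (np.float64(331.64402798682323), np.float64(236.3762197866578)) (np.float64(368.5668192146632), np.float64(258.3574454245653))
0.216 (np.float64(331.6719286775445), np.float64(229.96522398586134)) (np.float64(369.1922497896388), np.float64(258.32800674109507))
0.152 (np.float64(331.54850440908245), np.float64(258.32554218484813)) (np.float64(366.47343131800613), np.float64(258.4559800759492))
```

```bash
python3 -m jog '[[[-44,-30,-8],[0,0,0],-1],[[-44,-30,-8],[0,0,0],-1],[[-44,-30,-8],[0,0,0],-1],[[-44,-30,-8],[0,0,0],-1],[[-44,-30,-8],[0,0,0],-1],[[-44,-30,-8],[0,0,0],-1],[[-44,-30,-8],[0,0,0],-1],[[-44,-30,-4],[0,0,0],-1]]'; python3 -c "
from h import *
st()"
```

```text
t: 1.45
eef_pos: [0.5024, 0.2468, 0.2921]
tool_rot: [0.0, 0.214, 0.977, 0.001]
contact_force: [0.5, -0.4, -0.1]
gripper_width: 0.999
t 1.45 p [502.4 246.8 292.1] F [ 0.45 -0.36 -0.09] T [ 0.041  0.004 -0.043] g 0.999 q [-0.724  0.231  0.188  1.773 -0.047  1.14   0.618]
[[-0.9086, 0.4176, 0.0011], [0.4176, 0.9086, 0.0009], [-0.0006, 0.0013, -1.0]]
```

```bash
python3 -m jog '[[[-17,-46,0],[0,0,0],-1],[[-17,-46,0],[0,0,0],-1],[[-17,-46,0],[0,0,0],-1],[[-17,-46,0],[0,0,0],-1],[[-17,-46,0],[0,0,0],-1],[[-17,-46,0],[0,0,0],-1],[[-17,-46,0],[0,0,0],-1],[[0,0,0],[0,0,0],-1]]'; python3 -c "
from h import *
st(); o,p,d=shot('wrist','w1')
for th in ['canister','canister_top']:
  r=bot.landmark_of('wrist',th); print(th,[(np.round(np.array(x['xy'])*[640,480],1).tolist(),round(x['score'],2)) for x in r[:2]])
print(proj('wrist',[.476,-.0975,.206],o))
"
```

```text
t: 2.45
eef_pos: [0.4743, -0.0982, 0.2917]
tool_rot: [0.0, 0.217, 0.976, -0.0]
contact_force: [0.5, 1.1, -1.1]
gripper_width: 1.002
t 2.45 p [474.3 -98.2 291.7] F [ 0.47  1.07 -1.12] T [ 0.03   0.017 -0.004] g 1.002 q [-0.326  0.092  0.435  1.946 -0.043  1.112  1.259]
[[-0.9055, 0.4244, 0.0007], [0.4244, 0.9055, -0.0008], [-0.001, -0.0004, -1.0]]
canister [([320.5, 187.5], 0.58)]
canister_top [([317.9, 222.8], 0.85)]
(np.float64(320.25933393602634), np.float64(242.5970758853682))
```

View pics/w1.png

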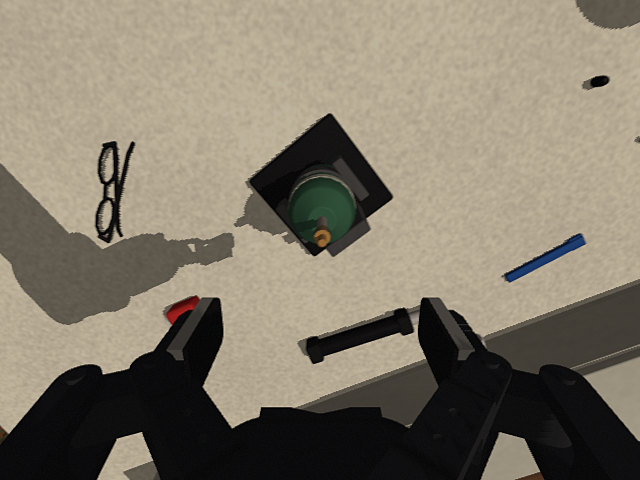

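```bash
python3 -m jog '[[[0,0,0],[0,0,10],-1],[[0,0,0],[0,0,10],-1],[[0,0,0],[0,0,10],-1],[[0,0,0],[0,0,10],-1],[[0,0,0],[0,0,10],-1],[[0,0,0],[0,0,10],-1],[[0,0,0],[0,0,10],-1],[[0,0,0],[0,0,10],-1],[[0,0,0],[0,0,10],-1],[[0,0,0],[0,0,0],-1]]'; python3 -c "
from h import *
st(); o,p,d=shot('wrist','w2'); import pickle; pickle.dump(o,open('o2.pkl','wb'))
print(proj('wrist',[.476,-.0975,.206],o))
"
python3 -m jog '[[[0,0,0],[0,0,10],-1],[[0,0,0],[0,0,10],-1],[[0,0,0],[0,0,10],-1],[[0,0,0],[0,0,10],-1],[[0,0,0],[0,0,10],-1],[[0,0,0],[0,0,10],-1],[[0,0,0],[0,0,10],-1],[[0,0,0],[0,0,10],-1],[[0,0,0],[0,0,10],-1],[[0,0,0],[0,0,0],-1]]'; python3 -c "
from h import *
st(); o,p,d=shot('wrist','w3'); import pickle; pickle.dump(o,open('o3.pkl','wb'))
print(proj('wrist',[.476,-.0975,.206],o))
a=[]
for n in (1,2,3):
  im=cv2.imread(f'pics/w{n}.png'); a.append(cv2.resize(im[190:290,270:370],None,fx=5,fy=5,interpolation=cv2.INTER_CUBIC)[:, :])
b=np.hstack([cv2.resize(x,(266,266)) for x in a]); 
for n,x in enumerate(a): cv2.imwrite(f'pics/wc{n+1}.png',x)
"
```

```text
t: 3.85
eef_pos: [0.4754, -0.0924, 0.2912]
tool_rot: [-0.0, 0.841, 0.541, 0.0]
contact_force: [0.7, -0.2, -0.7]
gripper_width: 1.001
t 3.85 p [475.4 -92.4 291.2] F [ 0.68 -0.2  -0.73] T [0.043 0.079 0.028] g 1.001 q [-0.431  0.094  0.538  1.951 -0.054  1.111 -0.297]
[[0.4136, 0.9105, -0.0001], [0.9105, -0.4136, 0.0002], [0.0002, -0.0002, -1.0]]
(np.float64(325.4213810733018), np.float64(247.58629478656695))
t: 5.15
eef_pos: [0.4753, -0.0934, 0.2913]
tool_rot: [-0.0, 0.977, -0.211, -0.0]
contact_force: [0.4, 0.6, 0.1]
gripper_width: 0.999
t 5.15 p [475.3 -93.4 291.3] F [0.36 0.56 0.13] T [-0.027  0.065 -0.004] g 0.999 q [-0.537  0.096  0.658  1.956 -0.066  1.11  -1.848]
[[0.9109, -0.4127, -0.0], [-0.4127, -0.9109, 0.0001], [-0.0001, -0.0001, -1.0]]
(np.float64(327.0623126857882), np.float64(235.24385691558402))
```

View pics/wc1.png

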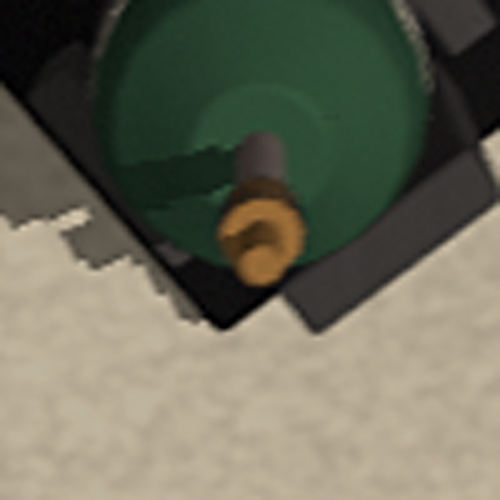

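View pics/wc2.png

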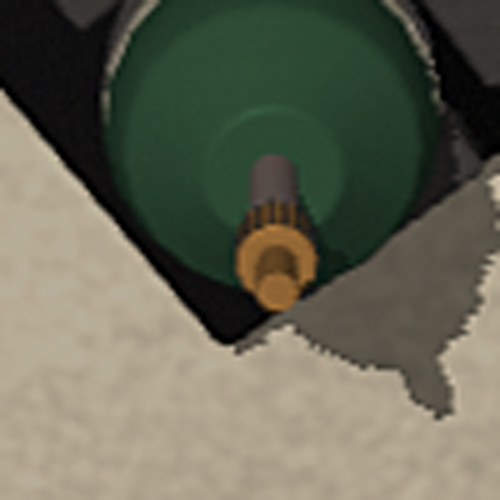

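View pics/wc3.png

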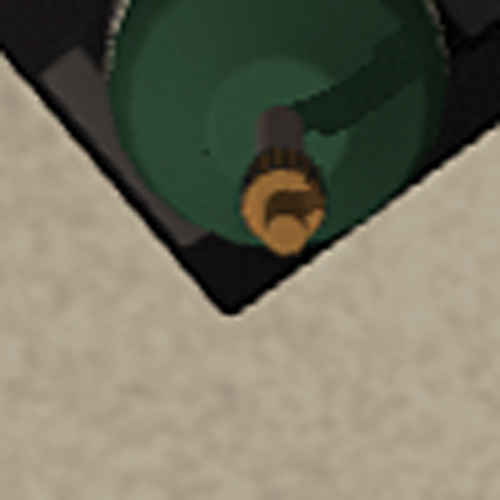

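```bash
python3 -c "
from h import *
import pickle
o2=pickle.load(open('o2.pkl','rb'));o3=pickle.load(open('o3.pkl','rb'))
M=np.array([[-0.9055, 0.4244, 0.0007], [0.4244, 0.9055, -0.0008], [-0.001, -0.0004, -1.0]])
q=R.from_matrix(M).as_quat(); o1=dict(eef_pos=[.4743,-.0982,.2917],tool_rot=[q[3],q[0],q[1],q[2]])
T=[(322.4,243,o1),(325.8,248.2,o2),(327.6,236.8,o3)]
N=[(322.4,237,o1),(325.6,241.2,o2),(327,230.6,o3)]
for S,sd,tp in((T,(333.5,234.5),(368.75,257.5)),(N,None,None)):
  rs=[ray('wrist',*s) for s in S]; print(tri(rs))
  if sd: print(tri(rs+[ray('side',*sd),ray('top',*tp)]))
from h import st; o=obs(); v=np.array([.476,-.097,0])-o['eef_pos']
"
```

```text
(array([ 0.47594986, -0.09837745,  0.21113939]), [0.46, 0.46, 0.61])
(array([ 0.47582563, -0.09857617,  0.20774014]), [1.4, 1.19, 1.07, 1.52, 1.69])
(array([ 0.47615181, -0.09826758,  0.19770205]), [0.62, 0.54, 0.6])
```

```bash
python3 -m jog '[[[1,2,15],[0,0,0],-1],[[1,2,15],[0,0,0],-1],[[0.7,0.2,15],[0,0,0],-1],[[0,0,15],[0,0,0],-1],[[0,0,0],[0,0,0],-1],[[0,0,0],[0,0,0],-1]]'; python3 -c "
from h import *
st()";python3 -m jog '[[[0,0,0],[0,0,0],-1],[[0,0,0],[0,0,0],-1]]'; python3 -c "
from h import *
st()"
```

```text
t: 5.95
eef_pos: [0.4761, -0.099, 0.2315]
tool_rot: [0.0, 0.977, -0.214, 0.0]
contact_force: [0.2, 0.4, 0.7]
gripper_width: 0.999
t 5.95 p [476.1 -99.  231.5] F [0.22 0.38 0.7 ] T [-0.038 -0.007 -0.046] g 0.999 q [-0.5    0.179  0.658  2.028 -0.132  0.975 -1.776]
[[0.9086, -0.4176, 0.0003], [-0.4176, -0.9086, -0.0002], [0.0003, 0.0, -1.0]]
t: 6.2
eef_pos: [0.4761, -0.0989, 0.2317]
tool_rot: [-0.0, 0.977, -0.214, 0.0]
contact_force: [0.9, -0.4, -0.5]
gripper_width: 0.999
t 6.2 p [476.1 -98.9 231.7] F [ 0.88 -0.35 -0.5 ] T [-0.044  0.037  0.047] g 0.999 q [-0.5    0.179  0.658  2.028 -0.132  0.975 -1.776]
[[0.9087, -0.4175, 0.0009], [-0.4175, -0.9087, 0.0002], [0.0008, -0.0006, -1.0]]
```

```bash
python3 -m jog '[[[-0.3,-0.5,15],[0,0,0],-1],[[0,0,15],[0,0,0],-0.5],[[0,0,15],[0,0,0],0],[[0,0,14],[0,0,0],0.4],[[0,0,0],[0,0,0],0.5],[[0,0,0],[0,0,0],0.5],[[0,0,0],[0,0,0],0.5]]' 20; python3 -c "
from h import *
st()
o,p,d=shot('wrist','w4');shot('side','s4')
im=cv2.imread('pics/s4.png'); cv2.imwrite('pics/s4c.png',cv2.resize(im[190:290,270:400],None,fx=6,fy=6,interpolation=cv2.INTER_CUBIC))
"
```

```text
t: 7.08
eef_pos: [0.4762, -0.0984, 0.1728]
tool_rot: [-0.0, 0.977, -0.214, 0.001]
contact_force: [-0.5, 1.0, -0.0]
gripper_width: 0.25
t 7.08 p [476.2 -98.4 172.8] F [-0.51  1.01 -0.02] T [0.015 0.006 0.008] g 0.25 q [-0.457  0.271  0.632  2.089 -0.214  0.842 -1.702]
[[0.9086, -0.4177, 0.0011], [-0.4177, -0.9086, 0.0001], [0.0009, -0.0006, -1.0]]
```

View pics/w4.png

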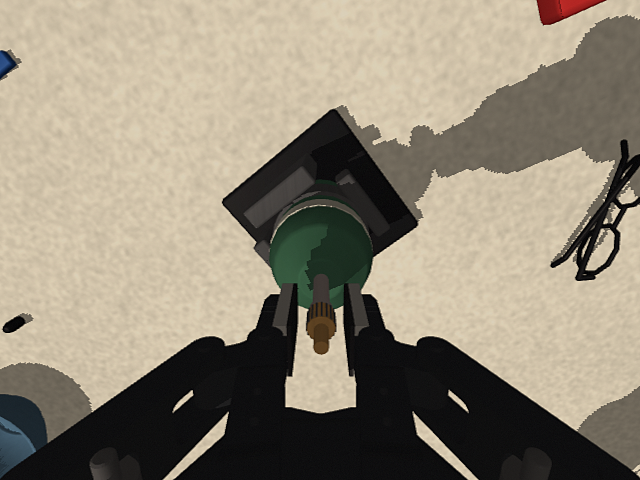

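View pics/s4c.png

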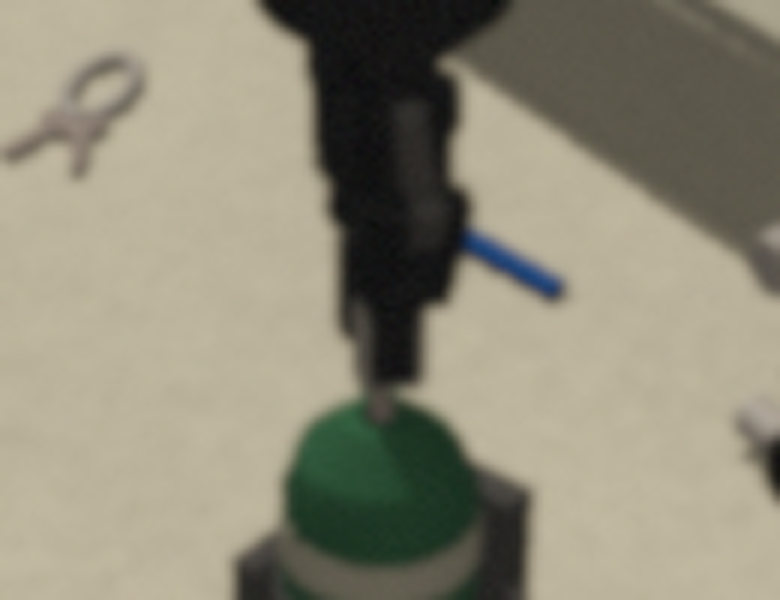

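```bash
python3 -m jog '[[[0,0,0],[0,0,0],0.65],[[0,0,0],[0,0,0],0.75],[[0,0,0],[0,0,0],0.85],[[0,0,0],[0,0,0],0.85]]' 20; python3 -c "
from h import *
st()
for k in range(3): bot.read_camera('wrist'); st()"
```

```text
t: 7.68
eef_pos: [0.4759, -0.0985, 0.1724]
tool_rot: [-0.0, 0.977, -0.214, 0.0]
contact_force: [-0.7, -0.6, 1.8]
gripper_width: 0.129
t 7.67 p [475.9 -98.5 172.4] F [-0.65 -0.59  1.81] T [-0.118  0.08   0.013] g 0.129 q [-0.457  0.272  0.632  2.09  -0.214  0.842 -1.701]
[[0.9086, -0.4177, 0.0002], [-0.4177, -0.9086, -0.0], [0.0002, -0.0001, -1.0]]
t 7.72 p [475.9 -98.5 172.4] F [-1.02 -0.21  2.55] T [-0.172  0.148  0.025] g 0.128 q [-0.457  0.272  0.632  2.09  -0.214  0.842 -1.701]
[[0.9086, -0.4177, 0.0003], [-0.4177, -0.9086, -0.0001], [0.0003, -0.0001, -1.0]]
t 7.78 p [475.9 -98.5 172.4] F [-1.65 -0.16  3.25] T [-0.139  0.132 -0.007] g 0.126 q [-0.457  0.272  0.632  2.09  -0.214  0.842 -1.701]
[[0.9086, -0.4177, 0.0002], [-0.4177, -0.9086, -0.0001], [0.0002, -0.0, -1.0]]
t 7.83 p [475.9 -98.5 172.4] F [-1.23 -1.    2.45] T [-0.172  0.102  0.005] g 0.125 q [-0.457  0.272  0.632  2.09  -0.214  0.842 -1.701]
[[0.9086, -0.4178, 0.0002], [-0.4178, -0.9086, -0.0], [0.0002, -0.0001, -1.0]]
```

```bash
python3 -m jog '[[[0,0,-0.19],[0,0,-10],0.85],[[0,0,-0.19],[0,0,-10],0.85],[[0,0,-0.19],[0,0,-10],0.85],[[0,0,-0.19],[0,0,-10],0.85]]' 25; python3 -c "
from h import *
st();shot('wrist','w5')"
```

```text
t: 8.32
eef_pos: [0.4758, -0.0988, 0.1732]
tool_rot: [0.0, 0.991, 0.136, 0.0]
contact_force: [-1.1, -2.4, 3.0]
gripper_width: 0.124
t 8.32 p [475.8 -98.8 173.2] F [-1.13 -2.43  3.  ] T [-0.444  0.145 -0.079] g 0.124 q [-0.338  0.253  0.485  2.082 -0.157  0.84  -1.059]
[[0.9631, 0.2692, 0.0003], [0.2692, -0.9631, -0.0004], [0.0002, 0.0005, -1.0]]
```

View pics/w5.png

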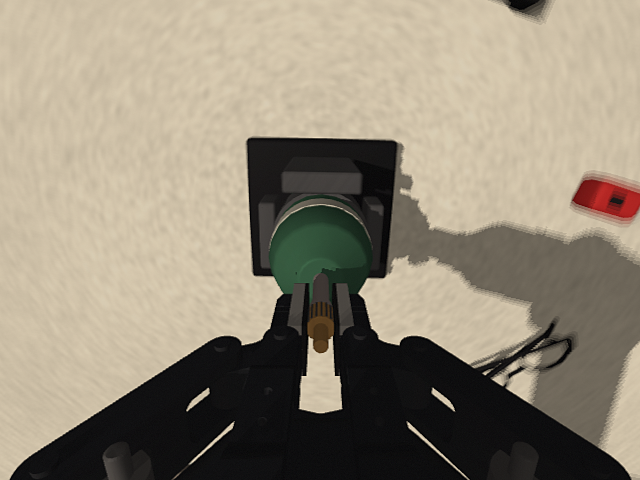

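```bash
python3 -m jog '[[[0,0.2,-0.19],[0,0,-10],0.85],[[0,0.1,-0.19],[0,0,-10],0.85],[[0,0,-0.19],[0,0,-10],0.85],[[0,0,-0.19],[0,0,-10],0.85],[[0,0,-0.19],[0,0,-10],0.85]]' 25; python3 -c "
from h import *
st()"
```

```text
t: 9.0
eef_pos: [0.4761, -0.0991, 0.1742]
tool_rot: [0.0, 0.841, 0.541, 0.0]
contact_force: [0.0, -2.4, 2.1]
gripper_width: 0.124
t 9.0 p [476.1 -99.1 174.2] F [ 0.04 -2.38  2.06] T [-0.521  0.018 -0.076] g 0.124 q [-0.202  0.241  0.324  2.073 -0.101  0.842 -0.248]
[[0.4155, 0.9096, 0.0007], [0.9096, -0.4155, -0.0004], [-0.0001, 0.0008, -1.0]]
```

```bash
python3 -m jog '[[[-0.2,0.1,-0.19],[0,0,-10],0.85],[[-0.1,0,-0.19],[0,0,-10],0.85],[[0,0,-0.19],[0,0,-10],0.85],[[0,0,-0.19],[0,0,-10],0.85],[[0,0,-0.19],[0,0,-10],0.85],[[0,0,-0.19],[0,0,-10],0.85]]' 25; python3 -c "
from h import *
st()"
```

```text
t: 9.75
eef_pos: [0.4766, -0.0992, 0.1754]
tool_rot: [0.001, 0.458, 0.889, 0.0]
contact_force: [1.2, -0.7, 3.3]
gripper_width: 0.125
t 9.75 p [476.6 -99.2 175.4] F [ 1.24 -0.69  3.33] T [-0.223 -0.2   -0.007] g 0.125 q [-0.049  0.235  0.146  2.062 -0.045  0.846  0.741]
[[-0.5802, 0.8145, 0.0015], [0.8145, 0.5802, -0.0002], [-0.0011, 0.0012, -1.0]]
```

```bash
python3 -m jog '[[[0,0,-0.19],[0,0,-10],0.85],[[0,0,-0.19],[0,0,-10],0.85]]' 25; python3 -c "
from h import *
st()"
python3 -m jog '[[[0,0,-0.1],[0,0,-5],0.85],[[0,0,-0.1],[0,0,-5],0.85]]' 25; python3 -c "
from h import *
st()"
```

```text
t: 10.0
eef_pos: [0.4767, -0.099, 0.1758]
tool_rot: [0.001, 0.297, 0.955, 0.0]
contact_force: [1.0, -0.8, 2.0]
gripper_width: 0.118
t 10.0 p [476.7 -99.  175.8] F [ 0.97 -0.76  2.03] T [-0.178 -0.366 -0.04 ] g 0.118 q [-1.000e-03  2.340e-01  8.900e-02  2.058e+00 -2.800e-02  8.480e-01
  1.073e+00]
[[-0.8239, 0.5667, 0.0017], [0.5667, 0.8239, -0.0], [-0.0014, 0.001, -1.0]]
t: 10.25
eef_pos: [0.4768, -0.0989, 0.176]
tool_rot: [0.001, 0.214, 0.977, 0.0]
contact_force: [1.9, -0.7, 1.6]
gripper_width: 0.12
t 10.25 p [476.8 -98.9 176. ] F [ 1.92 -0.71  1.59] T [-0.171 -0.298 -0.049] g 0.12 q [ 0.023  0.234  0.062  2.057 -0.019  0.849  1.236]
[[-0.9086, 0.4176, 0.0018], [0.4176, 0.9086, 0.0001], [-0.0016, 0.0008, -1.0]]
```

```bash
for i in 1; do python3 -m jog '[[[0,0,-0.1],[0,0,-5],0.85],[[0,0,-0.1],[0,0,-5],0.85]]' 25; done; python3 -c "
from h import *
st()"
python3 -m jog '[[[0,0,-0.1],[0,0,-5],0.85],[[0,0,-0.1],[0,0,-5],0.85]]' 25; python3 -c "
from h import *
st();shot('wrist','w6')"
```

```text
t: 10.5
eef_pos: [0.4768, -0.0989, 0.1762]
tool_rot: [0.001, 0.128, 0.992, 0.0]
contact_force: [1.8, -0.4, 1.4]
gripper_width: 0.125
t 10.5 p [476.8 -98.9 176.2] F [ 1.83 -0.43  1.37] T [-0.036 -0.353 -0.025] g 0.125 q [ 0.047  0.235  0.034  2.055 -0.011  0.85   1.402]
[[-0.9673, 0.2534, 0.0019], [0.2535, 0.9673, 0.0001], [-0.0018, 0.0006, -1.0]]
t: 10.75
eef_pos: [0.4768, -0.0988, 0.1764]
tool_rot: [0.001, 0.041, 0.999, 0.0]
contact_force: [1.9, 0.1, 1.1]
gripper_width: 0.127
t 10.75 p [476.8 -98.8 176.4] F [1.9  0.08 1.13] T [-0.084 -0.319 -0.102] g 0.127 q [ 7.100e-02  2.350e-01  6.000e-03  2.053e+00 -2.000e-03  8.520e-01
  1.568e+00]
[[-0.9967, 0.0816, 0.0018], [0.0816, 0.9967, 0.0002], [-0.0018, 0.0004, -1.0]]
```

View pics/w6.png

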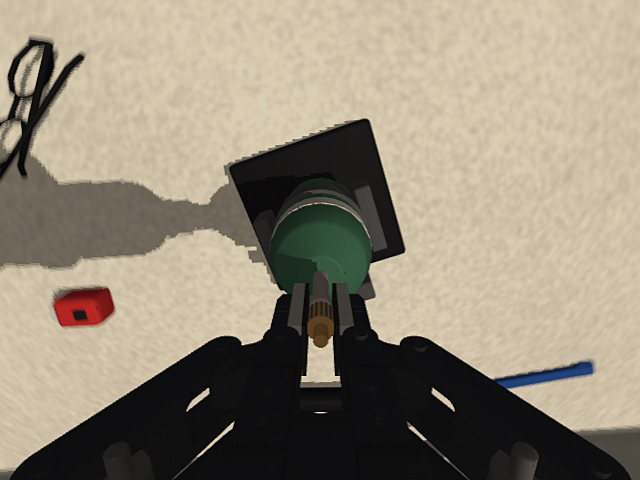

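```bash
python3 -m jog '[[[0,0,-0.1],[0,0,-5],0.85],[[0,0,0],[0,0,0],0.85]]' 25; python3 -c "
from h import *
st()"
python3 -m jog '[[[0,0,-0.1],[0,0,-5],0.85],[[0,0,0],[0,0,0],0.85]]' 25; python3 -c "
from h import *
for k in range(4): bot.read_camera('side'); print(np.round(obs()['torque'],3), obs()['gripper_width'])"
```

```text
t: 11.05
eef_pos: [0.4763, -0.0988, 0.1764]
tool_rot: [0.0, -0.001, 1.0, 0.0]
contact_force: [1.9, 0.4, 1.8]
gripper_width: 0.128
t 11.05 p [476.3 -98.8 176.4] F [1.88 0.44 1.82] T [ 0.063 -0.279 -0.068] g 0.128 q [ 8.300e-02  2.350e-01 -7.000e-03  2.053e+00  2.000e-03  8.530e-01
  1.647e+00]
[[-1.0, -0.0023, 0.0008], [-0.0023, 1.0, 0.0003], [-0.0008, 0.0003, -1.0]]
t: 11.3
eef_pos: [0.4758, -0.0988, 0.1763]
tool_rot: [-0.0, -0.045, 0.999, 0.0]
contact_force: [0.4, 1.1, 3.3]
gripper_width: 0.119
[ 0.052 -0.024  0.003] 0.1247239105140932
[0.122 0.022 0.039] 0.1282323367771279
[0.091 0.018 0.042] 0.12640224171000794
[ 0.113  0.055 -0.05 ] 0.12332606986261904
```

```bash
python3 -m jog '[[[0,0,0],[0,0,-5],0.9],[[0,0,0],[0,0,-5],0.9],[[0,0,0],[0,0,-5],0.9]]' 30; python3 -c "
from h import *
st()
for k in range(4): bot.read_camera('side'); print(np.round(obs()['torque'],3), obs()['gripper_width'])"
```

```text
t: 11.88
eef_pos: [0.4757, -0.099, 0.1762]
tool_rot: [-0.0, -0.177, 0.984, 0.0]
contact_force: [-0.3, 0.4, 3.1]
gripper_width: 0.121
t 11.88 p [475.7 -99.  176.2] F [-0.35  0.37  3.07] T [-0.019  0.113 -0.024] g 0.121 q [ 0.131  0.237 -0.063  2.05   0.019  0.856  1.984]
[[-0.9374, -0.3484, -0.0004], [-0.3484, 0.9374, -0.0], [0.0004, 0.0001, -1.0]]
[0.014 0.081 0.001] 0.11983291940390595
[0.02  0.14  0.055] 0.12217469828567724
[ 0.079  0.166 -0.012] 0.12475777884968801
[0.046 0.13  0.011] 0.12480628037371232
```

```bash
python3 -m jog '[[[0,0,0],[0,0,0],0.5],[[0,0,0],[0,0,0],0.5],[[0,0,0],[0,0,0],0.5]]'; python3 -c "
from h import *
st();shot('wrist','w7')
import os
a=[]
for n,(r,c) in {'w4':(325,321),'w7':(325,321)}.items():
  im=cv2.imread(f'pics/{n}.png'); a.append(cv2.resize(im[265:365,280:360],None,fx=5,fy=5,interpolation=cv2.INTER_CUBIC))
cv2.imwrite('pics/cmp7.png',np.hstack(a))
"
```

```text
t: 12.45
eef_pos: [0.4757, -0.0989, 0.1761]
tool_rot: [-0.0, -0.176, 0.984, 0.0]
contact_force: [0.0, 0.5, -0.7]
gripper_width: 0.251
t 12.45 p [475.7 -98.9 176.1] F [ 0.04  0.51 -0.66] T [-0.039  0.02  -0.003] g 0.251 q [ 0.131  0.237 -0.062  2.05   0.019  0.855  1.982]
[[-0.9379, -0.3468, -0.0004], [-0.3468, 0.9379, 0.0], [0.0003, 0.0002, -1.0]]
```

View pics/cmp7.png

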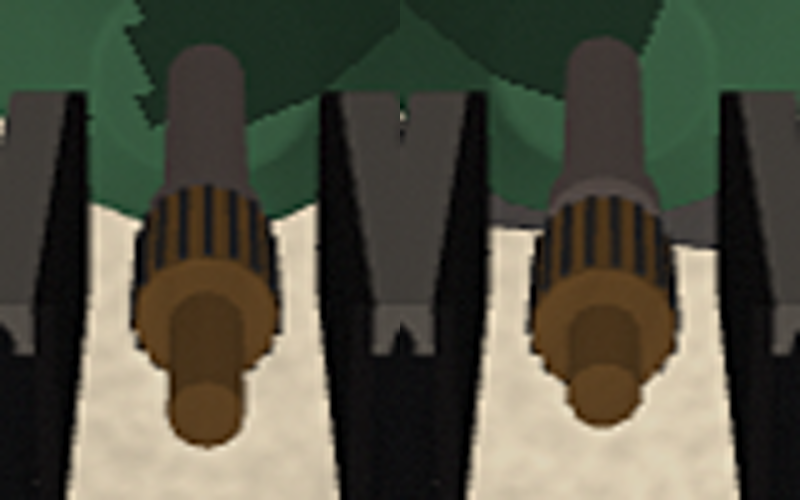

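```bash
python3 -m jog '[[[0,0,0],[0,0,10],0.5],[[0,0,0],[0,0,10],0.5],[[0,0,0],[0,0,10],0.5],[[0,0,0],[0,0,10],0.5],[[0,0,0],[0,0,10],0.5],[[0,0,0],[0,0,10],0.5],[[0,0,0],[0,0,0],0.75],[[0,0,0],[0,0,0],0.9],[[0,0,0],[0,0,0],0.9],[[0,0,0],[0,0,0],0.9]]' 45; python3 -c "
from h import *
st()"
python3 -m jog '[[[0,0,0],[0,0,-5],0.9],[[0,0,0],[0,0,-5],0.9]]' 45; python3 -c "
from h import *
st()
for k in range(3): bot.read_camera('side'); print(np.round(obs()['torque'],3), obs()['gripper_width'])"
```

```text
t: 13.75
eef_pos: [0.4761, -0.0987, 0.1764]
tool_rot: [0.0, 0.339, 0.941, 0.0]
contact_force: [0.8, 1.8, 0.3]
gripper_width: 0.118
t 13.75 p [476.1 -98.7 176.4] F [0.76 1.84 0.3 ] T [ 0.47  -0.226  0.015] g 0.118 q [-0.012  0.233  0.102  2.059 -0.032  0.85   0.988]
[[-0.7703, 0.6377, 0.0004], [0.6377, 0.7703, 0.0004], [-0.0001, 0.0005, -1.0]]
t: 14.0
eef_pos: [0.4759, -0.0986, 0.1763]
tool_rot: [-0.0, 0.255, 0.967, 0.0]
contact_force: [1.6, 3.2, -2.6]
gripper_width: 0.117
t 14.0 p [475.9 -98.6 176.3] F [ 1.59  3.23 -2.59] T [ 0.579 -0.229  0.056] g 0.117 q [ 0.012  0.233  0.074  2.058 -0.024  0.851  1.156]
[[-0.8703, 0.4925, 0.0001], [0.4925, 0.8703, 0.0006], [0.0002, 0.0005, -1.0]]
[ 0.498 -0.315  0.031] 0.11595813703639965
[ 0.567 -0.255  0.044] 0.11071747853837204
[ 0.617 -0.27   0.051] 0.11075689980818451
```

```bash
python3 -m jog '[[[0,0,0],[0,0,-7],0.9],[[0,0,0],[0,0,-7],0.9],[[0,0,0],[0,0,-7],0.9]]' 45; python3 -c "
from h import *
st()"
python3 -m jog '[[[0,0,0],[0,0,-7],0.9],[[0,0,0],[0,0,-7],0.9]]' 45; python3 -c "
from h import *
st()"
python3 -m jog '[[[0,0,0],[0,0,-7],0.9],[[0,0,0],[0,0,-7],0.9]]' 45; python3 -c "
from h import *
st()"
```

```text
t: 14.52
eef_pos: [0.4758, -0.0988, 0.1764]
tool_rot: [-0.0, 0.075, 0.997, 0.0]
contact_force: [0.3, 1.8, 1.1]
gripper_width: 0.113
t 14.53 p [475.8 -98.8 176.4] F [0.25 1.82 1.09] T [ 0.51  -0.047 -0.01 ] g 0.113 q [ 0.062  0.234  0.017  2.054 -0.005  0.853  1.503]
[[-0.9889, 0.1487, -0.0002], [0.1487, 0.9889, 0.0002], [0.0003, 0.0002, -1.0]]
t: 14.78
eef_pos: [0.4754, -0.099, 0.1761]
tool_rot: [-0.0, -0.048, 0.999, 0.0]
contact_force: [0.5, 2.2, -0.3]
gripper_width: 0.116
t 14.78 p [475.4 -99.  176.1] F [ 0.48  2.21 -0.31] T [ 0.336 -0.021 -0.039] g 0.116 q [ 0.096  0.235 -0.022  2.053  0.007  0.854  1.736]
[[-0.9955, -0.0949, -0.001], [-0.0949, 0.9955, 0.0001], [0.001, 0.0002, -1.0]]
t: 15.02
eef_pos: [0.4755, -0.0991, 0.1763]
tool_rot: [-0.0, -0.169, 0.986, 0.0]
contact_force: [-0.0, 1.7, 1.7]
gripper_width: 0.119
t 15.03 p [475.5 -99.1 176.3] F [-0.05  1.67  1.66] T [ 0.275  0.083 -0.021] g 0.119 q [ 0.129  0.237 -0.06   2.05   0.019  0.856  1.968]
[[-0.943, -0.3327, -0.0008], [-0.3327, 0.943, -0.0001], [0.0008, 0.0002, -1.0]]
```

```bash
python3 -m jog '[[[0,0,0],[0,0,0],0.5],[[0,0,0],[0,0,0],0.5],[[0,0,0],[0,0,0],0.5]]'; python3 -c "
from h import *
o=obs();st();shot('wrist','w8')
a=[]
for n in ('w4','w7','w8'):
  im=cv2.imread(f'pics/{n}.png'); a.append(cv2.resize(im[290:365,300:345],None,fx=5.5,fy=5.5,interpolation=cv2.INTER_CUBIC))
cv2.imwrite('pics/cmp8.png',np.hstack(a))
xy=[.4759,-.0986]
for z in (.184,.196,.1995,.2000,.208): print(z,proj('wrist',xy+[z],o))
"
```

```text
t: 15.4
eef_pos: [0.4758, -0.0992, 0.1763]
tool_rot: [-0.0, -0.167, 0.986, -0.0]
contact_force: [-0.4, 0.7, 0.3]
gripper_width: 0.253
t 15.4 p [475.8 -99.2 176.3] F [-0.38  0.69  0.33] T [-0.006  0.025 -0.014] g 0.253 q [ 0.128  0.237 -0.059  2.05   0.019  0.855  1.965]
[[-0.9443, -0.329, -0.0001], [-0.329, 0.9443, -0.0002], [0.0002, -0.0002, -1.0]]
0.184 (np.float64(317.9820998235726), np.float64(309.4946332003813))
0.196 (np.float64(317.85116705250107), np.float64(324.75762914292875))
0.1995 (np.float64(317.80891956720984), np.float64(329.6824710393207))
0.2 (np.float64(317.8027181078651), np.float64(330.40538286684034))
0.208 (np.float64(317.6973537571963), np.float64(342.6878362479556))
```

View pics/cmp8.png

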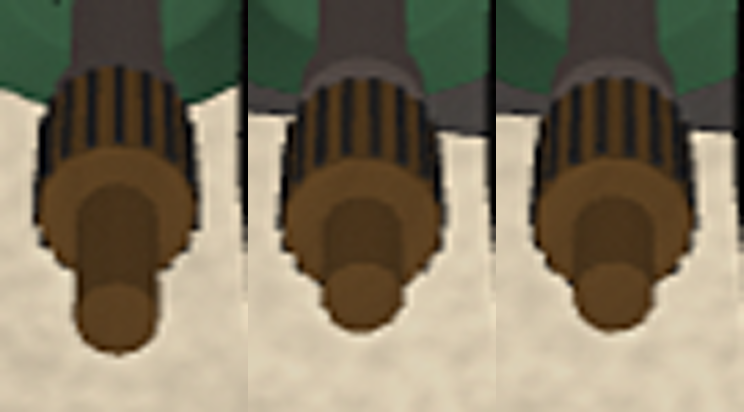

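```bash
python3 -m jog '[[[0,0,-18],[0,0,0],0.5],[[0,0,-18],[0,0,0],0.5],[[0,0,-18],[0,0,0],0.5],[[0,0,0],[0,0,0],1],[[0,0,0],[0,0,0],1],[[0,0,0],[0,0,0],1],[[0,0,0],[0,0,0],1]]' 40; python3 -c "
from h import *
st()
o,p,d=shot('wrist','w9')"
```

```text
t: 16.32
eef_pos: [0.4755, -0.0989, 0.2297]
tool_rot: [-0.001, -0.168, 0.986, 0.0]
contact_force: [0.3, -0.4, 0.6]
gripper_width: 0.0
t 16.32 p [475.5 -98.9 229.7] F [ 0.34 -0.42  0.57] T [0.031 0.018 0.014] g 0.0 q [ 0.129  0.17  -0.059  1.994  0.012  0.979  1.972]
[[-0.9437, -0.3307, -0.0011], [-0.3307, 0.9437, 0.0001], [0.001, 0.0005, -1.0]]
```

View pics/w9.png

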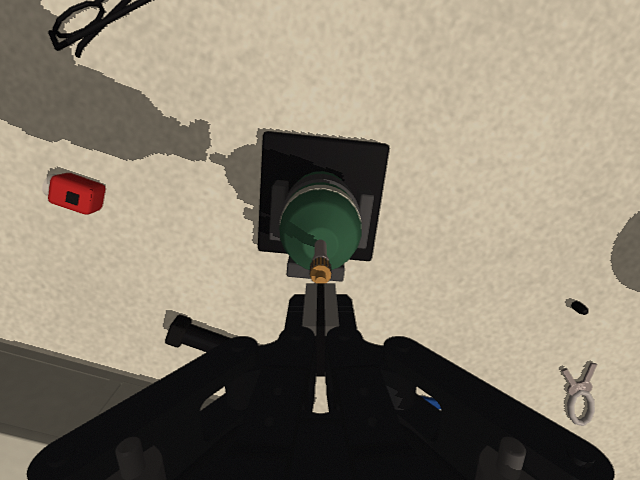

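```bash
python3 -m jog '[[[-0.4,0,7],[0,0,0],1],[[0,0,6],[0,0,0],1],[[0,0,0],[0,0,0],1],[[0,0,0],[0,0,0],1]]'; python3 -c "
from h import *
st()
a=[]
for k in range(4): bot.read_camera('side'); a.append(obs()['contact_force'])
print(np.round(a,2))
o,p,d=shot('wrist','w10')"
for i in 1 2 3 ; do python3 -m jog '[[[0,0,1],[0,0,0],1]]'|egrep 'pos|force'; done
```

```text
t: 16.88
eef_pos: [0.4762, -0.0988, 0.2173]
tool_rot: [-0.0, -0.168, 0.986, 0.0]
contact_force: [-0.1, 0.7, 0.2]
gripper_width: -0.001
t 16.88 p [476.2 -98.8 217.3] F [-0.07  0.74  0.2 ] T [-0.05   0.009 -0.036] g -0.001 q [ 0.129  0.185 -0.059  2.007  0.013  0.95   1.971]
[[-0.9437, -0.3308, -0.0001], [-0.3308, 0.9437, 0.0001], [0.0001, 0.0001, -1.0]]
[[ 0.15 -0.35  0.41]
 [ 0.5   0.57 -0.19]
 [ 0.18 -0.58  0.21]
 [-0.24 -0.86  0.1 ]]
eef_pos: [0.4764, -0.0988, 0.2164]
contact_force: [0.8, 0.6, 0.5]
eef_pos: [0.4762, -0.0988, 0.2153]
contact_force: [-0.0, 0.3, -0.2]
eef_pos: [0.4762, -0.0989, 0.2142]
contact_force: [-0.3, 0.1, 0.1]
```

View pics/w10.png

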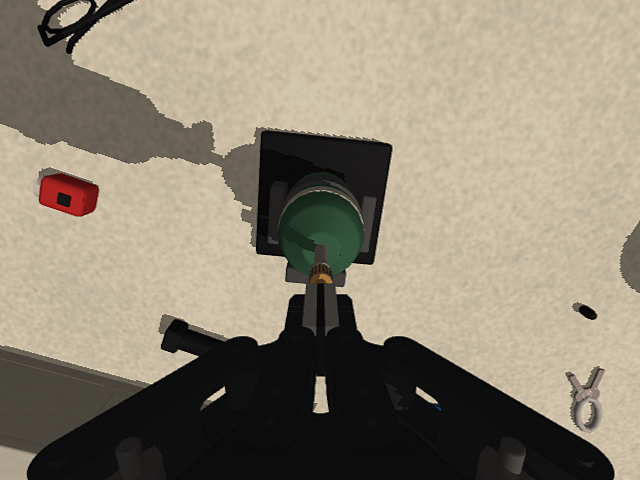

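```bash
cat > f.py <<'E'
from h import *
a=[];z=[]
for k in range(4): bot.read_camera('side'); o=obs(); a.append(o['contact_force']); z.append(o['eef_pos'][2]*1e3)
print('  z %.2f'%np.mean(z),'F',np.round(np.mean(a,0),2),'t %.2f'%o['t'])
E
for i in 1 2 3; do python3 -m jog '[[[0,0,0.8],[0,0,0],1]]'|egrep 'force'; done; python3 f.py
```

```text
contact_force: [0.4, -0.8, -0.0]
contact_force: [0.5, 0.6, 0.8]
contact_force: [-0.3, 0.7, -0.2]
  z 211.85 F [0.57 0.06 0.24] t 18.07
```

```bash
for i in 1 2; do python3 -m jog '[[[0,0,0.7],[0,0,0],1]]'|egrep 'force'; done; python3 f.py
```

```text
contact_force: [-0.3, 0.5, 0.8]
contact_force: [-0.8, 0.2, 0.2]
  z 210.44 F [-0.1  -0.02 -0.14] t 18.52
```

```bash
python3 -m jog '[[[0,0,0.7],[0,0,0],1]]'|egrep 'force'; python3 f.py
```

```text
contact_force: [-0.2, -0.5, 0.2]
  z 209.76 F [ 0.27  0.25 -0.47] t 18.85
```

```bash
python3 -m jog '[[[0,0,0.7],[0,0,0],1]]'|egrep 'force'; python3 f.py
```

```text
contact_force: [0.1, -0.2, -0.1]
  z 209.06 F [ 0.05 -0.47  0.14] t 19.18
```

```bash
python3 -m jog '[[[0,0,0.7],[0,0,0],1]]'|egrep 'force'; python3 f.py
```

```text
contact_force: [0.2, 0.0, 2.7]
  z 208.50 F [-0.69 -0.41  0.97] t 19.50
```

```bash
python3 -m jog '[[[0,0,0.7],[0,0,0],1]]'|egrep 'force'; python3 f.py
```

```text
contact_force: [-0.3, 0.5, 2.8]
  z 207.88 F [-0.93  0.16  3.1 ] t 19.82
```

```bash
python3 -m jog '[[[0,0,0.7],[0,0,0],1]]'|egrep 'force'; python3 f.py
```

```text
contact_force: [-1.1, -0.3, 3.7]
  z 207.10 F [-0.62 -0.21  4.47] t 20.15
```

```bash
python3 -m jog '[[[0,0,0.7],[0,0,0],1]]'|egrep 'force'; python3 f.py
```

```text
contact_force: [-0.9, 0.6, 4.6]
  z 206.38 F [-0.42  0.41  4.9 ] t 20.48
```

```bash
python3 -m jog '[[[0,0,0.6],[0,0,0],1],[[0,0,0.5],[0,0,0],1]]'|egrep 'force'; python3 f.py; python3 f.py
```

```text
contact_force: [-0.7, 0.0, 5.2]
  z 205.34 F [-0.53  0.48  5.61] t 20.93
  z 205.37 F [-0.62  0.09  5.74] t 21.12
```

```bash
python3 -m jog '[[[0,0,0.2],[0,0,0],1],[[0,0,0],[0,0,0],1],[[0,0,0],[0,0,0],1],[[0,0,0],[0,0,0],1],[[0,0,0],[0,0,0],1],[[0,0,0],[0,0,0],1],[[0,0,0],[0,0,0],1],[[0,0,0],[0,0,0],1]]'|egrep 'force'; python3 f.py; python3 -m jog '[[[0,0,0],[0,0,0],1],[[0,0,0],[0,0,0],1],[[0,0,0],[0,0,0],1],[[0,0,0],[0,0,0],1],[[0,0,0],[0,0,0],1],[[0,0,0],[0,0,0],1],[[0,0,0],[0,0,0],1],[[0,0,0],[0,0,0],1]]'|egrep 'force'; python3 f.py
```

```text
contact_force: [-0.6, -0.7, 5.6]
  z 205.17 F [-1.07 -0.34  5.63] t 22.32
contact_force: [-0.5, 0.4, 4.5]
  z 205.18 F [-1.22  0.35  5.88] t 23.52
```

```bash
python3 -m jog '[[[0,0,-1],[0,0,0],1],[[0,0,-1],[0,0,0],1],[[0,0,-1],[0,0,0],1],[[0,0,-2],[0,0,0],1],[[0,0,-10],[0,0,0],1],[[0,0,-20],[0,0,0],1],[[0,0,-25],[0,0,0],1],[[0,0,-25],[0,0,0],1],[[0,0,-10],[0,0,0],1],[[0,0,0],[0,0,0],1],[[0,0,0],[0,0,0],1]]'; python3 -c "
from h import *
st();o,p,d=shot('wrist','w11');shot('side','s11');shot('top','t11')
import os
im=cv2.imread('pics/w11.png'); r=[cv2.resize(im[210:290,280:380],None,fx=4,fy=4,interpolation=cv2.INTER_CUBIC)]
im=cv2.imread('pics/s11.png'); r.append(cv2.resize(im[200:280,285:385],None,fx=4,fy=4,interpolation=cv2.INTER_CUBIC))
cv2.imwrite('pics/c11.png',np.hstack(r))
a=cv2.imread('pics/side0.png');b=cv2.imread('pics/s11.png')
"
```

```text
t: 24.9
eef_pos: [0.4756, -0.0988, 0.299]
tool_rot: [-0.001, -0.168, 0.986, 0.0]
contact_force: [-1.1, -0.0, 0.0]
gripper_width: 0.001
t 24.9 p [475.6 -98.8 299. ] F [-1.09 -0.02  0.01] T [-0.034 -0.009 -0.05 ] g 0.001 q [ 0.128  0.103 -0.056  1.905  0.006  1.136  1.978]
[[-0.9437, -0.3308, -0.0018], [-0.3308, 0.9437, 0.0002], [0.0016, 0.0008, -1.0]]
```

View pics/c11.png

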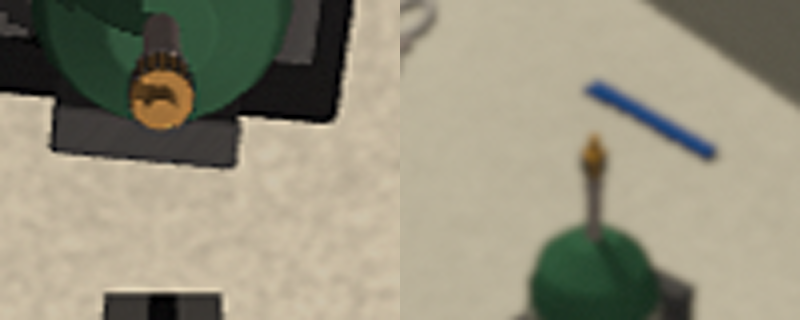

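View pics/s11.png

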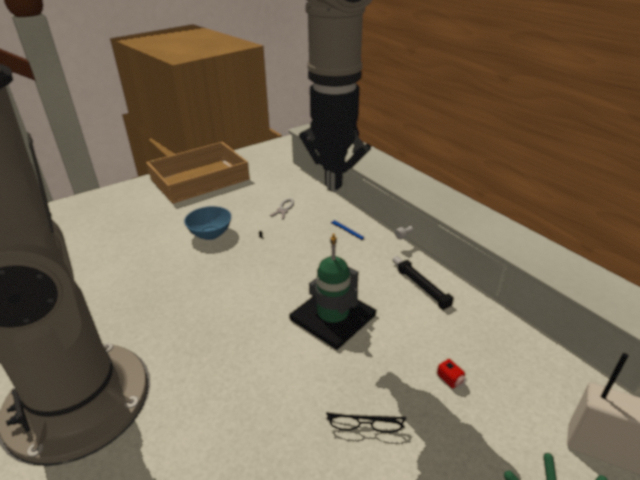

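```bash
python3 -c "
from h import *
for th in ['key_bowl','bike_light','keys','glasses','dust_cap','tyre_lever','mini_pump']: pass
a=cv2.imread('pics/top0.png');b=cv2.imread('pics/t11.png'); cv2.imwrite('pics/t11v.png',b)"
```

```text
(no output)
```

View pics/t11.png

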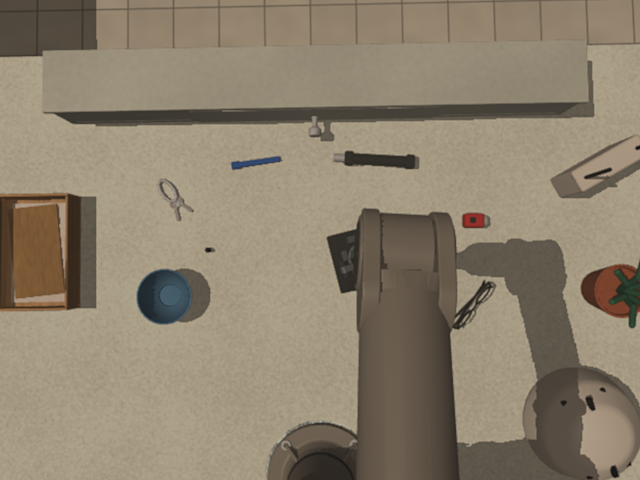

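The side view shows the valve upright, with the tip at about (334,234) px and the nut raised on it. The bowl, light, keys, glasses, cap, lever and pump sit where they were, and the gripper is well clear. Handing in.

```bash
python3 -c "
from station import bot
print(bot.hand_in())"
```

```text
the job is handed in; nothing more can be done
None
```

The air canister's valve is unscrewed to its stop, was pressed and held, and is left open. The job was handed in at about 25 s.

- **Nut:** I gripped it at 20–30 N and turned it about 225° anticlockwise. A second grip at 45 N turned the gripper another 45° or so, and the wrist pictures before and after showed no further climb, so I took it to be at its stop. From the pictures it climbed about 3.3–3.5 mm; the full travel is 4 mm, less up to 0.7 mm for where it started.
- **Press:** The shut fingers touched the tip at about 208.2 mm above the shelf. I pressed straight down about 3 mm, roughly three quarters of the 4 mm travel, at about 5.7 N. I held it there for just over 2 s, then lifted straight off.
- **Last checks:** The last side and wrist pictures show the valve upright with the nut raised. The bystanders look unmoved, though the arm hides part of the top view. The gripper is about 90 mm above the tip, and the force reading is within noise.

**Unconfirmed:** the wrist moment never showed a clear rise at the nut's stop, so that rests on the pictures alone. I judged the tip's return from the pictures and did not touch it again.

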